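Drift a dowel out of the bridge into a catch tray

ROBOT

A 7-joint arm with a two-finger parallel gripper is mounted at the origin on the work surface; the furniture and walls round the work are solid. World frame = base frame: x ahead of the robot, y to its left, z up, the work surface at z = 0. Lengths are in m, angles in rad, forces in N, time in s.
With the tool pointing down it reaches from about 0.4 to 0.85 m from the base axis. Payload 4.4 kg.
Tool frame: the origin (TCP) lies midway between the tips of the shut fingers; the grasp point (between the pads) lies 19 mm behind it (robot.grip_point_offset is the distance from the TCP to the grasp point, in m); z points along the fingers, y is the line along which they close (so a half turn about z gives the same grasp; the last joint's range is limited). The gripper opens to 94 mm and grips with 3 to 60 N. Pads are 16 mm wide; open, the fingers measure 119 mm over their backs; the gripper's body (75 mm by 177 mm) begins 78 mm behind the grasp point.
Start: joints at [-1.267, 0.628, 0.038, 1.517, -0.027, 0.996, -0.02], TCP at [0.235, 0.606, 0.205] pointing down, gripper open.
Joint ranges: [-3.06, 3.06], [-0.37, 2.12], [-1.25, 1.32], [0.18, 2.47], [-1.1, 4.24], [0.23, 1.98], [-2.94, 2.94]. Speed limits (rad/s): [2.57, 2.57, 3.14, 3.14, 3.14, 3.14, 3.14].

INTERFACE

Orientations are given as a unit quaternion [x, y, z, w].
In Python, from rig import robot gives the robot as it stands. The module is installed in compiled form; this text tells all that it offers.
- The arm moves only by the shell command python3 -m creep 'ROWS'. ROWS is JSON, one flat list of numbers, 7 for each row, row after row: the shift along the world's x, y, z as a fraction of full scale, then the turn, a rotation vector about the world's x, y, z as a fraction of full scale, then the opening, from 0 (shut) to 1 (fully open). In form: [dx, dy, dz, rx, ry, rz, fingers, dx, dy, dz, rx, ry, rz, fingers, ...]. A call has 1 to 10 rows; each row is the pose to reach, as a shift and turn from the pose commanded when the call began; what a row does not reach only later rows make up. Full scale, the value 1, is 40 cm for a shift and pi/2 rad for a turn. A row lasts 1/12 s, in which the tool goes at most 41.7 mm and 7.16 degrees, less where a joint would pass 70% of its speed; a pose out of reach is approached as far as the arm can. A call with a number of a shift or a turn outside -1 to 1 is refused whole. A call with a gripper value outside its range is refused whole. The fingers move at their own pace and stop on an object; the grip force is fixed at half the most. Time passes only in rows, so rows that repeat a pose let the fingers close. It gives the time, the measured TCP pose, the force, the opening and the grip force at its end, in the units of the state.
- robot.get_state(): the state, without advancing time (a new reading comes with each control period).
- robot.camera(name): name is "scene" or "top" or "wrist"; returns a dict with "img" (384x512x3 uint8, red, green, blue), "depth" (384x512 float32, m along the optical axis (not along the pixel's ray), 0 where there is no reading), "camera_matrix" (3x3 intrinsics, pixels), "view" (4x4, takes a point from world to camera coordinates). Camera axes: x right, y down, z forward; pixel columns grow to the right and rows downward; lengths in m; the calibration is good to about 2 mm. A picture is of the moment at which its call begins.
- robot.finish_job(): hands the job in; it is judged then, once.
The state is a dict: "t": time; "joint_pos": joint angles; "qvel": joint speeds; "joint_torque": joint torques, N m; "ee_pos": TCP position; "tcp_rot": TCP orientation; "ft_force": force on the tool from outside, world axes, zero at the start; "moment": the same for the moment, N m; "width": finger opening in m; "finger_force": force on a finger pad.
Only numpy, scipy, OpenCV 4.12 (cv2) and the standard library are available. Lean on these libraries where they do the work, as an engineer would, in place of code of your own. Each camera call takes 0.05 s, during which the arm holds its last target. There are 200 camera calls.

TASK

Free the brass dowel pin that sits in the bore of the blue-legged bridge. First take the orange catch tray by its white grip and slide it under the bridge, with the middle of the tray below the bore; then take the slim red-handled punch out of the stand and push the pin down and right out with it, so that the pin drops into the tray. Leave the pin lying in the tray, the tray flat on the bench, and let go of the punch; it may stay standing in the bore.

Things in the scene. Friction and masses are not known exactly. Their poses are not given: they have to be found in the camera images.
- bore (a point): Centre of the mouth of a vertical through-bore (25 mm wide, 50 mm deep) in the top face, 115 mm high, of a fixed bridge: aluminium block 100 x 70 mm, underside 65 mm high, on two blue legs at -x and +x, 104 mm gap. The gap is open along y; the tray goes in from +y, its axes parallel to these. The pin drops free once the punch tip is 50 mm below the mouth. z up.
- pin_mid (a point): Centre of the brass dowel pin, 22 mm in diameter, 32 mm long, upright in the bore with its top about 10 mm below the mouth, too deep to grip. Spring balls 40 mm below the mouth hold it; pushing it past them takes up to about 20 N.
- tray_grip (a point): Grip tab of the loose orange tray, a point 50 mm above the tray's underside. Tab: white, upright, 12 mm thick along x, 30 mm along y, 70 mm tall; grasp its 12 mm from above. The tray's middle is 130 mm from the tab along -y; tray 84 x 84 mm outside, 25 mm high. It starts on the bridge's +y side, tab away from the bridge, and slides on the bench, 250 g. z up.
- punch_grip (a point): Middle of the red handle (24 mm diameter, 60 mm long, upright) of the slim punch, 150 g. A 50 mm flange has its underside 38 mm below the point; the tip of its 10 mm steel rod is 100 mm below it. It hangs by the flange in a stand 80 mm high; a thick blue punch hangs 110 mm beside it. Pushed fully into the bore, its flange rests on the bridge and it stands by itself. z up.
There are look-alikes about, which are no part of the job. Leave any brown look-alike of the part that bears punch_grip alone.

How it is judged:
By the outcome, as a careful person would: the job done as asked, in the order asked, and still so for the second after the job is handed in, with the robot touching nothing.
It also fails if it takes over 51 s, if anything falls off the work surface, if the arm or the gripper's body presses on something with over 40 N, if the wrist force passes 120 N, or if a joint passes its speed limit or range.

## Working session

There is one attempt and no reset: what is moved stays moved. The work goes in short steps, Python scripts to look and compute and a shell command to move; the robot and the scene stay as the last step left them, time stands still between calls to the robot, and variables do not carry over. Pictures are saved under pics/ and viewed, at most 10 in all, crops included, and the job is handed in when it is done.

```bash
mkdir -p pics; cat > h.py <<'E'
import numpy as np, cv2
from rig import robot
def cam(n):
    c=robot.camera(n); return c
def pts(c):
    K=c["camera_matrix"];V=c["view"];d=c["depth"];h,w=d.shape
    u,v=np.meshgrid(np.arange(w),np.arange(h))
    P=np.stack([(u-K[0,2])/K[0,0]*d,(v-K[1,2])/K[1,1]*d,d],-1)
    return (P-V[:3,3])@V[:3,:3]
def ray(c,u,v,z):
    K=c["camera_matrix"];V=c["view"];R=V[:3,:3]
    o=-R.T@V[:3,3];d=R.T@np.linalg.solve(K,[u,v,1.]);return o+d*(z-o[2])/d[2]
E
python3 - <<'E'
from h import *
s=robot.get_state();print(s)
a=[]
for n in("scene","top"):
    c=cam(n);a.append(c["img"]);np.savez(n,**c)
im=np.hstack(a)[:,:,::-1]
cv2.imwrite("pics/a.png",cv2.resize(a[0][:,:,::-1],(800,600)));cv2.imwrite("pics/b.png",cv2.resize(a[1][:,:,::-1],(800,600)))
E
```

```text
{'t': 0.0, 'joint_pos': array([-1.26681391,  0.62933354,  0.03843447,  1.5183325 , -0.02698137,
        0.99627799, -0.02001505]), 'qvel': array([-0.00023944,  0.00066733,  0.0011204 ,  0.00089523, -0.00050259,
       -0.00177156,  0.00064426]), 'joint_torque': array([ 1.04391256e-03, -5.49729896e+01,  1.14462789e+00, -1.86637831e+01,
       -5.20334195e-02,  2.36982945e-02,  1.59938131e-04]), 'ee_pos': array([0.23465901, 0.60547314, 0.20457349]), 'tcp_rot': array([ 1.83838567e-01,  9.82956022e-01, -9.04121386e-04, -1.51834590e-04]), 'ft_force': array([ 0.08620585,  0.33004455, -0.42910293]), 'moment': array([-0.05056164, -0.00469803,  0.03746799]), 'finger_force': 0.0, 'width': 0.09419957058667551}
```

View pics/a.png

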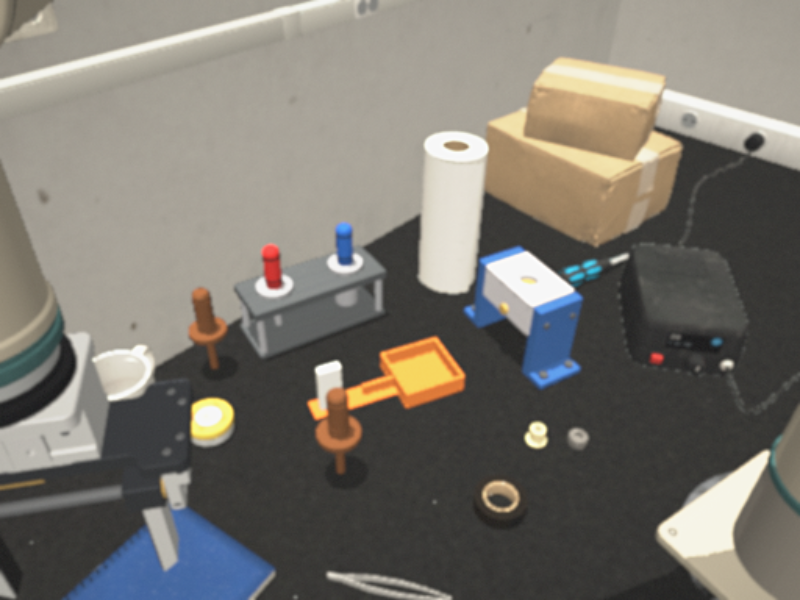

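View pics/b.png

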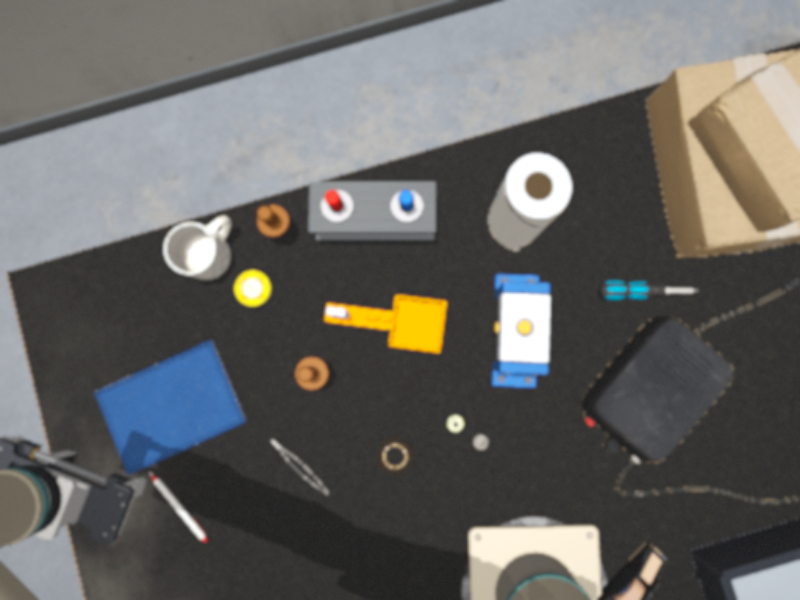

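The scene view shows the red punch in the stand at (272,265), with the thick blue one at (344,245). Two brown look-alikes stand loose at (205,315) and (338,420). The tray is at (420,370), its white tab at (329,385), and the bridge bore with the brass pin at (528,281). In the top view: red (333,200), tab (337,312), tray (418,323), bore (524,327).

```bash
cat > m.py <<'E'
from h import *
S={n:dict(np.load(n+".npz")) for n in("scene","top")}
def show(name,n,lo,hi,roi,z0=None,z1=None):
    c=S[n];hsv=cv2.cvtColor(c["img"],cv2.COLOR_RGB2HSV);m=cv2.inRange(hsv,lo,hi)>0
    P=pts(c);r=np.zeros_like(m);x0,y0,x1,y1=[int(k*.64) for k in roi];r[y0:y1,x0:x1]=1
    m&=r&(c["depth"]>0)
    if z0 is not None:m&=(P[...,2]>z0)&(P[...,2]<z1)
    q=P[m];v,u=np.nonzero(m)
    print(name,n,len(q),"px",u.mean().round(1),v.mean().round(1),"med",np.median(q,0).round(4),"lo",np.percentile(q,3,0).round(4),"hi",np.percentile(q,97,0).round(4))
    if len(q)>5:
        rr=cv2.minAreaRect(q[:,:2].astype(np.float32)*1000);print("   rect",np.round(rr[0],1),np.round(rr[1],1),round(rr[2],1))
R=((0,120,60),(6,255,255));O=((8,150,120),(25,255,255));W=((0,0,140),(180,60,255));B=((100,120,60),(130,255,255))
show("red","scene",*R,(250,235,295,295));show("red","top",*R,(315,180,350,220))
show("flange","scene",*W,(250,265,300,300),.06,.12);show("flange","top",*W,(315,180,360,225),.06,.12)
show("tab","scene",*W,(305,355,350,420),.02,.1);show("tabtop","scene",*W,(305,355,350,420),.064,.1);show("tab","top",*W,(320,295,355,325),.06,.1)
show("tray","scene",*O,(375,330,470,410));show("tray","top",*O,(385,285,455,360));show("arm","top",*O,(320,285,455,360))
show("block","scene",*W,(470,245,585,310),.105,.125);show("block","top",*W,(490,270,560,380),.105,.125)
show("brass","scene",*((10,60,100),(35,255,255)),(515,270,545,292));show("brass","top",*((10,60,100),(35,255,255)),(510,315,538,340))
show("legs","top",*B,(485,265,560,395))
show("legs top","top",*B,(485,265,560,395),.1,.13)
E
python3 m.py
python3 - <<'E'
from h import *
a=[dict(np.load(n+".npz"))["img"] for n in("scene","top")]
f=lambda i,x0,y0,x1,y1:cv2.resize(i[y0:y1,x0:x1,::-1],(400,300),interpolation=cv2.INTER_CUBIC)
t,s=a[1],a[0]
cv2.imwrite("pics/c.png",np.vstack([np.hstack([f(s,110,140,270,260),f(s,280,140,400,230)]),np.hstack([f(t,190,100,290,175),f(t,190,170,370,305)])]))
E
```

```text
red scene 261 px 173.7 169.6 med [0.6091 0.3041 0.1278] lo [0.6056 0.293  0.0947] hi [0.6238 0.3117 0.1488]
   rect [1024.4  148.7] [ 35.1 895.5] 68.6
red top 92 px 213.1 127.7 med [0.6164 0.2963 0.1452] lo [0.6097 0.2886 0.105 ] hi [0.6283 0.3064 0.1503]
   rect [619.8 298.2] [21.2 17.4] 33.3
flange scene 448 px 177.2 182.8 med [0.6166 0.2976 0.0823] lo [0.5887 0.254  0.0787] hi [0.6553 0.3304 0.0908]
   rect [632.6 294. ] [67.7 82.9] 63.7
flange top 655 px 215.3 130.3 med [0.6208 0.295  0.0804] lo [0.593  0.2653 0.0758] hi [0.6581 0.3341 0.0902]
   rect [626.4 299.8] [71.3 68.8] 87.9
tab scene 277 px 210.0 242.4 med [0.4483 0.3108 0.056 ] lo [0.4448 0.2942 0.0244] hi [0.4571 0.3219 0.0711]
   rect [451.8 307.3] [30.  13.3] 82.4
tabtop scene 91 px 210.4 236.1 med [0.4499 0.3074 0.0696] lo [0.4453 0.2939 0.0646] hi [0.4579 0.3209 0.0721]
   rect [451.9 306.7] [29.2 12.4] 79.0
tab top 58 px 214.4 198.7 med [0.4551 0.3043 0.0678] lo [0.4499 0.2912 0.0649] hi [0.4625 0.3182 0.0723]
   rect [455.8 305.7] [30.  11.4] 80.3
tray scene 1855 px 267.6 238.4 med [0.437  0.1804 0.0063] lo [ 3.87
[... 602 characters left out ...]
 0.1139] lo [ 0.3741 -0.0179  0.1097] hi [0.4689 0.0498 0.1177]
   rect [421.4  15.7] [ 70.9 105. ] 86.1
brass scene 19 px 337.8 179.2 med [0.4255 0.0108 0.1047] lo [0.4191 0.0053 0.1036] hi [0.4313 0.0165 0.1063]
   rect [425.2  10.6] [12.4 11.6] 1.1
brass top 68 px 335.1 209.0 med [0.4217 0.0144 0.1034] lo [0.4126 0.0044 0.0906] hi [0.4312 0.0239 0.108 ]
   rect [422.   10.9] [19. 27.] 0.7
legs top 862 px 331.6 214.0 med [0.3637 0.0171 0.0133] lo [ 0.3282 -0.0363 -0.0027] hi [0.5129 0.0546 0.117 ]
   rect [420.6   4.2] [ 95.7 191.2] 86.5
legs top top 365 px 334.8 208.5 med [0.4749 0.0164 0.114 ] lo [ 0.3536 -0.0187  0.1096] hi [0.4886 0.0511 0.1177]
   rect [421.9  16.1] [ 69.4 135.9] 86.3
```

View pics/c.png

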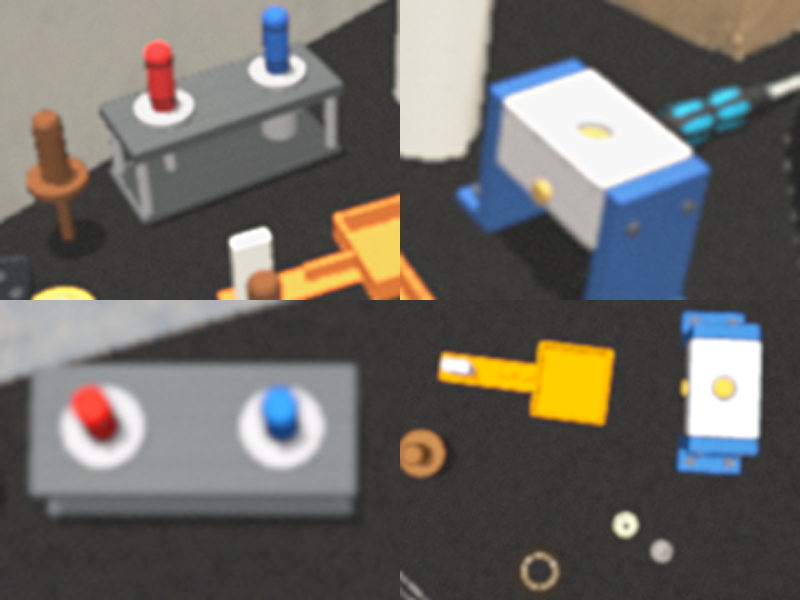

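Top-left crop confirms the red slim punch in the stand (thin rod visible below, at about (272,265) in the scene view). Its neighbours are the thick blue punch and the brown free-standing one. Bridge and tray are as described. Before moving I'll check the wall, the brown neighbours and the yaw angles.

```bash
cat >> m.py <<'E'
print('----')
BR=((5,90,40),(14,230,220))
show("brown1","scene",*BR,(312,380,365,480));show("brown1","top",*BR,(290,350,335,395))
show("brown2","scene",*BR,(185,280,230,370));show("brown2","top",*BR,(250,200,295,240))
c=S["scene"];P=pts(c)
ok=(c["depth"]>0)&(P[...,0]>.6)&(P[...,2]>.2)&(P[...,2]<.4)&(P[...,1]<.8)&(P[...,1]>.0)
q=P[ok];q=q[(q[:,1]>.05)]
for y in np.arange(.05,.7,.1):
    w=q[abs(q[:,1]-y)<.03]
    if len(w):print("wall y",y.round(2),"x",np.percentile(w[:,0],[5,50,95]).round(3))
# rim/edge contours by ray casting in top view
t=S["top"];hsv=cv2.cvtColor(t["img"],cv2.COLOR_RGB2HSV)
def hull(lo,hi,roi,z,er):
    m=cv2.inRange(hsv,lo,hi);r=np.zeros_like(m);x0,y0,x1,y1=[int(k*.64) for k in roi];r[y0:y1,x0:x1]=255;m&=r
    if er:m=cv2.morphologyEx(m,cv2.MORPH_OPEN,np.ones((er,er)))
    v,u=np.nonzero(m);p=np.array([ray(t,a,b,z)[:2] for a,b in zip(u,v)],np.float32)*1000
    return [np.round(k,1) for k in cv2.minAreaRect(p)]
print("tray rim",hull(*O,(320,285,460,360),.025,21))
print("arm",hull(*O,(320,285,460,360),.005,0))
print("tab top",hull(*W,(320,295,347,325),.07,0))
print("block",hull((0,0,150),(180,60,255),(490,270,560,380),.115,5))
print("flange",hull((0,0,140),(180,60,255),(315,180,360,225),.083,0))
print("stand",hull((0,0,60),(180,90,140),(300,175,445,238),.08,5))
print("ray bore",ray(t,335.1,209,.105))
E
python3 m.py | sed -n '/----/,$p'
```

```text
----
brown1 scene 956 px 216.3 273.1 med [0.3507 0.3489 0.0713] lo [ 0.3337  0.288  -0.    ] hi [0.4458 0.3676 0.1306]
   rect [413.  321.6] [ 67.1 174.2] 59.2
brown1 top 297 px 199.0 239.0 med [0.3568 0.3414 0.0684] lo [ 0.3308  0.3241 -0.0033] hi [0.3847 0.3806 0.1295]
   rect [359.  352.4] [59.6 62.2] 45.5
brown2 scene 645 px 132.0 208.2 med [0.5925 0.4078 0.0718] lo [0.5775 0.386  0.0049] hi [0.6163 0.4255 0.1304]
   rect [608.7 409. ] [69.4 48.5] 21.7
brown2 top 288 px 174.2 140.9 med [0.5991 0.4001 0.0696] lo [ 0.5826  0.384  -0.0044] hi [0.6428 0.4423 0.1289]
   rect [612.9 415.4] [77.2 58.3] 31.7
wall y 0.05 x [0.602 1.407 1.414]
wall y 0.15 x [1.376 1.386 1.395]
wall y 0.25 x [1.35  1.359 1.368]
wall y 0.35 x [1.323 1.332 1.342]
wall y 0.45 x [1.292 1.304 1.314]
tray rim [array([434.4, 177.2]), array([89.5, 86.8]), np.float64(88.6)]
arm [array([444.6, 230.9]), array([202.9,  92.6]), np.float64(81.1)]
tab top [array([454.8, 304.3]), array([32.2, 14.8]), np.float64(88.6)]
block [array([420.9,  15.3]), array([ 76.1, 104.5]), np.float64(85.6)]
flange [array([627. , 299.3]), array([69.4, 70.9]), np.float64(89.1)]Traceback (most recent call last):
  File "m.py", line 43, in <module>
    print("stand",hull((0,0,60),(180,90,140),(300,175,445,238),.08,5))
                  ~~~~^^^^^^^^^^^^^^^^^^^^^^^^^^^^^^^^^^^^^^^^^^^^^^^
  File "m.py", line 37, in hull
    return [np.round(k,1) for k in cv2.minAreaRect(p)]
                                   ~~~~~~~~~~~~~~~^^^
cv2.error: OpenCV(4.12.0) /io/opencv/modules/imgproc/src/convhull.cpp:143: error: (-215:Assertion failed) total >= 0 && (depth == CV_32F || depth == CV_32S) in function 'convexHull'
```

```bash
python3 -m creep '[0.55,-0.75,0,0,0,-0.86,0.5, 0.55,-0.75,0,0,0,-0.86,0.5, 0.55,-0.75,0,0,0,-0.86,0.5, 0.55,-0.75,0,0,0,-0.86,0.5, 0.55,-0.75,0,0,0,-0.86,0.5, 0.55,-0.75,0,0,0,-0.86,0.5, 0.55,-0.75,0,0,0,-0.86,0.5, 0.55,-0.75,0,0,0,-0.86,0.5, 0.55,-0.75,0,0,0,-0.86,0.5, 0.55,-0.75,0,0,0,-0.86,0.5]'
```

```text
t: 0.93
ee_pos: [0.4606, 0.2968, 0.2061]
tcp_rot: [0.731, 0.683, -0.0, 0.003]
ft_force: [0.3, -0.3, -0.3]
width: 0.0472
finger_force: 0.0
```

```bash
python3 -m creep '[0,0,0,0,0,0,0.5,0,0,0,0,0,0,0.5,0,0,0,0,0,0,0.5]'; python3 - <<'E'
from h import *
c=cam("wrist");np.savez("w1",**c);P=pts(c)
hsv=cv2.cvtColor(c["img"],cv2.COLOR_RGB2HSV)
m=(cv2.inRange(hsv,(0,0,140),(180,60,255))>0)&(P[...,2]>.06)&(P[...,2]<.08)
m&=(abs(P[...,0]-.455)<.04)&(abs(P[...,1]-.305)<.04)
q=P[m];print(len(q));print([np.round(k,1) for k in cv2.minAreaRect(q[:,:2].astype(np.float32)*1000)],np.median(q,0))
m=(cv2.inRange(hsv,(8,150,100),(25,255,255))>0)&(P[...,2]>.018)&(P[...,2]<.032)
q=P[m];print(len(q))
if len(q):print([np.round(k,1) for k in cv2.minAreaRect(q[:,:2].astype(np.float32)*1000)])
s=robot.get_state();print(s["ee_pos"],s["tcp_rot"],s["joint_pos"])
cv2.imwrite("pics/d.png",c["img"][:,:,::-1])
E
```

```text
t: 1.18
ee_pos: [0.4536, 0.3077, 0.2051]
tcp_rot: [0.722, 0.692, -0.0, -0.001]
ft_force: [1.1, -0.3, -0.5]
width: 0.0473
finger_force: 0.0
322
[array([454.9, 307.7]), array([29.1, 11.8]), np.float64(82.2)] [0.45487318 0.30877655 0.06819455]
436
[array([438.2, 199.8]), array([127.5,  83.9]), np.float64(80.9)]
[0.45355543 0.30783547 0.20515191] [ 7.22219705e-01  6.91663427e-01 -2.42856868e-04 -5.85176057e-04] [-0.90645677  0.50837098  0.38964723  1.81160637 -0.24575779  0.86984777
 -0.44474383]
```

View pics/d.png

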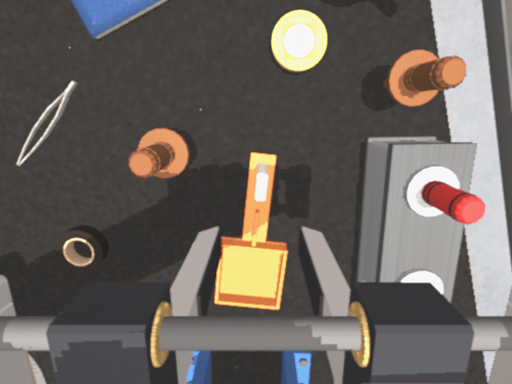

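The wrist view shows the tab at (262,185), between the fingers once lowered. Depth puts it at (0.455, 0.307), top at 0.069, yaw −8.5°, agreeing with the other views.

```bash
python3 -m creep '[0.003,0,-0.1,0,0,-0.067,0.5, 0.003,0,-0.2,0,0,-0.067,0.5, 0.003,0,-0.3,0,0,-0.067,0.5, 0.003,0,-0.37,0,0,-0.067,0.5, 0.003,0,-0.415,0,0,-0.067,0.5, 0.003,0,-0.415,0,0,-0.067,0.5, 0.003,0,-0.415,0,0,-0.067,0.5, 0.003,0,-0.415,0,0,-0.067,0,0.003,0,-0.415,0,0,-0.067,0,0.003,0,-0.415,0,0,-0.067,0]'; python3 -m creep '[0,0,0,0,0,0,0,0,0,0,0,0,0,0,0,0,0,0,0,0,0,0,0,0,0,0,0,0]'
```

```text
t: 2.07
ee_pos: [0.4569, 0.307, 0.041]
tcp_rot: [0.759, 0.651, 0.001, 0.0]
ft_force: [-0.2, -0.4, 0.5]
width: 0.0305
finger_force: 0.0
t: 2.4
ee_pos: [0.456, 0.3064, 0.04]
tcp_rot: [0.76, 0.65, 0.0, -0.0]
ft_force: [-1.5, 0.5, 5.6]
width: 0.0117
finger_force: 30.0
```

```bash
python3 -m creep '[-0.01,-0.02,0,0,0,0.014,0, -0.02,-0.04,0,0,0,0.028,0, -0.03,-0.06,0,0,0,0.042,0, -0.043,-0.079,0,0,0,0.056,0, -0.043,-0.079,0,0,0,0.056,0, -0.043,-0.079,0,0,0,0.056,0, -0.043,-0.079,0,0,0,0.056,0]'; python3 - <<'E'
from h import *
c=cam("wrist");t=cam("top");np.savez("top2",**t);np.savez("w2",**c)
for n,c in(("w",c),("t",t)):
    P=pts(c);hsv=cv2.cvtColor(c["img"],cv2.COLOR_RGB2HSV)
    m=(cv2.inRange(hsv,(8,150,100),(25,255,255))>0)&(P[...,2]>.019)&(P[...,2]<.032)&(P[...,1]<.21)&(P[...,1]>.05)
    q=P[m][:,:2].astype(np.float32)*1000;print(n,len(q))
    if len(q)>5:print([np.round(k,1) for k in cv2.minAreaRect(q)],q.min(0),q.max(0))
    m=(cv2.inRange(hsv,(0,0,140),(180,60,255))>0)&(P[...,2]>.108)&(P[...,2]<.122)&(P[...,1]<.1)&(P[...,1]>-.05)&(abs(P[...,0]-.42)<.08)
    q=P[m][:,:2].astype(np.float32)*1000;print("block",len(q))
    if len(q)>5:print([np.round(k,1) for k in cv2.minAreaRect(q)])
a=[cv2.resize(t["img"][170:260,230:370,::-1],(400,257)),cv2.resize(np.load("w2.npz")["img"][:,:,::-1],(400,257))]
cv2.imwrite("pics/e.png",np.hstack(a))
E
```

```text
t: 2.98
ee_pos: [0.4387, 0.2731, 0.04]
tcp_rot: [0.73, 0.683, -0.0, 0.0]
ft_force: [-0.5, -1.9, 8.2]
width: 0.0113
finger_force: 30.0
w 0
block 0
t 210
[array([432.8, 155.6]), array([107.5,  84.5]), np.float64(88.3)] [389.3544   100.716866] [475.59363 209.20378]
block 1201
[array([421.3,  15.6]), array([ 70.5, 104.6]), np.float64(86.1)]
```

View pics/e.png

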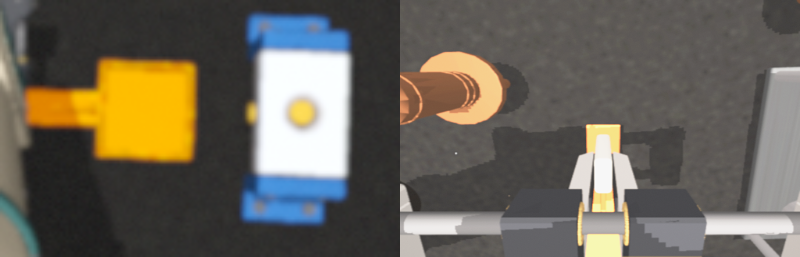

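The tray (150,110) is in line with the bridge (300,110) and square to it. Next I slide it in.

```bash
python3 -m creep '[-0.002,-0.035,0,0,0,0,0, -0.005,-0.07,0,0,0,0,0, -0.008,-0.105,0,0,0,0,0, -0.01,-0.14,0,0,0,0,0, -0.013,-0.18,0,0,0,0,0, -0.016,-0.22,0,0,0,0,0, -0.019,-0.26,0,0,0,0,0, -0.021,-0.295,0,0,0,0,0, -0.023,-0.32,0,0,0,0,0, -0.023,-0.322,0,0,0,0,0]'; python3 -m creep '[0,0,0,0,0,0,0,0,0,0,0,0,0,0]'
```

```text
t: 3.92
ee_pos: [0.4297, 0.1441, 0.04]
tcp_rot: [0.731, 0.683, 0.0, 0.0]
ft_force: [0.2, -0.5, 8.9]
width: 0.0115
finger_force: 30.0
t: 4.08
ee_pos: [0.4297, 0.1441, 0.04]
tcp_rot: [0.731, 0.683, -0.0, 0.0]
ft_force: [-0.6, -1.7, 9.6]
width: 0.012
finger_force: 30.0
```

```bash
python3 -m creep '[0,0,0,0,0,0,0.5,0,0,0,0,0,0,0.5,0,0,0,0,0,0,0.5,0,0,0,0,0,0,0.5,0,0,0.05,0,0,0,0.5,0,0,0.15,0,0,0,0.5,0,0,0.25,0,0,0,0.5,0,0,0.35,0,0,0,0.5,0,0,0.42,0,0,0,0.5,0,0,0.42,0,0,0,0.5]'; python3 - <<'E'
from h import *
c=cam("scene");t=cam("top");np.savez("s3",**c);np.savez("t3",**t)
for n,c in(("s",c),("t",t)):
    P=pts(c);hsv=cv2.cvtColor(c["img"],cv2.COLOR_RGB2HSV)
    m=(cv2.inRange(hsv,(0,0,140),(180,60,255))>0)&(P[...,2]>.063)&(P[...,2]<.076)&(abs(P[...,1]-.145)<.035)&(abs(P[...,0]-.43)<.04)
    q=P[m][:,:2].astype(np.float32)*1000;print(n,len(q))
    if len(q)>5:print([np.round(k,1) for k in cv2.minAreaRect(q)])
s=robot.get_state();print(s["ee_pos"],s["tcp_rot"])
cv2.imwrite("pics/f.png",cv2.resize(np.load("s3.npz")["img"][150:270,190:390,::-1],(600,360)))
E
```

```text
t: 4.92
ee_pos: [0.4329, 0.1467, 0.2123]
tcp_rot: [0.73, 0.683, 0.005, 0.002]
ft_force: [0.3, 0.6, -0.5]
width: 0.0469
finger_force: 0.0
s 83
[array([426.4, 145.2]), array([30.1, 12.7]), np.float64(80.3)]
t 0
[0.42989806 0.14607474 0.20809181] [7.29907259e-01 6.83545447e-01 9.95522512e-04 1.57001744e-04]
```

View pics/f.png

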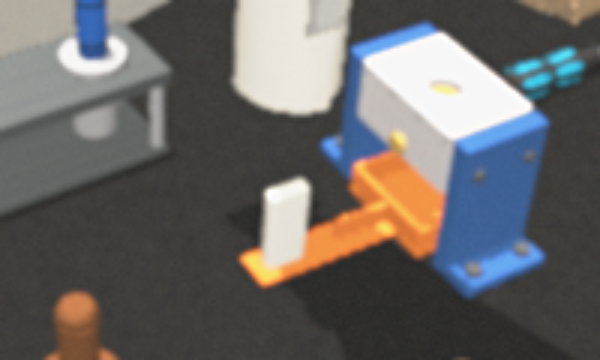

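The tray is fully under the bridge and the tab stands clear at (285,225). Next I move over the red punch and measure it from close up.

```bash
python3 -m creep '[0.47,0.375,0.12,0,0,0,0.6,0.47,0.375,0.12,0,0,0,0.6,0.47,0.375,0.12,0,0,0,0.6,0.47,0.375,0.12,0,0,0,0.6,0.47,0.375,0.12,0,0,0,0.6,0.47,0.375,0.12,0,0,0,0.6,0.47,0.375,0.12,0,0,0,0.6,0.47,0.375,0.12,0,0,0,0.6,0.47,0.375,0.12,0,0,0,0.6,0.47,0.375,0.12,0,0,0,0.6]'; cat > p.py <<'E'
from h import *
c=cam("wrist");np.savez("w4",**c);P=pts(c);hsv=cv2.cvtColor(c["img"],cv2.COLOR_RGB2HSV)
m=((cv2.inRange(hsv,(0,130,60),(6,255,255))>0)|(cv2.inRange(hsv,(172,130,60),(180,255,255))>0))&(c["depth"]>0)&(np.hypot(P[...,0]-.615,P[...,1]-.297)<.05)
q=P[m];print(len(q),q.min(0),q.max(0),np.median(q,0))
for z in (.1,.11,.12,.13,.14,.147):
    k=q[abs(q[:,2]-z)<.004]
    if len(k)>5:(a,b),r=cv2.minEnclosingCircle(k[:,:2].astype(np.float32));print(z,len(k),a,b,r)
    if len(k)>5:
        A=np.c_[2*k[:,:2],np.ones(len(k))];o=np.linalg.lstsq(A,(k[:,:2]**2).sum(1),rcond=None)[0];print("  fit",o[:2],np.sqrt(o[2]+o[:2]@o[:2]))
m=(cv2.inRange(hsv,(0,0,130),(180,50,255))>0)&(abs(P[...,2]-.084)<.008)&(np.hypot(P[...,0]-.615,P[...,1]-.297)<.045)
q=P[m];print("flange",len(q),np.median(q,0));(a,b),r=cv2.minEnclosingCircle(q[:,:2].astype(np.float32));print(a,b,r)
s=robot.get_state();print(s["ee_pos"],s["tcp_rot"],s["joint_pos"])
cv2.imwrite("pics/g.png",c["img"][:,:,::-1])
E
python3 p.py
```

```text
t: 5.85
ee_pos: [0.6162, 0.2941, 0.2539]
tcp_rot: [0.731, 0.683, -0.002, -0.0]
ft_force: [-0.7, -0.4, 0.5]
width: 0.0566
finger_force: 0.0
610 [0.60935035 0.27190406 0.07779214] [0.63105225 0.31299272 0.14941342] [0.6204719  0.30477628 0.14560873]
0.1 13 0.6226348280906677 0.3093184232711792 0.007688040845096111
  fit [0.62010903 0.30100988] 0.011392164676076079
0.11 24 0.6203720569610596 0.3079340159893036 0.009374236688017845
  fit [0.62013626 0.30069989] 0.011701274466474561
0.12 30 0.6207653284072876 0.3077141046524048 0.009564301930367947
  fit [0.62016528 0.30106586] 0.01144947769971923
0.13 18 0.6206786632537842 0.3078807294368744 0.009390837512910366
  fit [0.62016031 0.30084   ] 0.011638036598434676
0.14 96 0.6201736330986023 0.3011752665042877 0.012114141136407852
  fit [0.62026807 0.30099446] 0.011213006940404837
0.147 431 0.6204574108123779 0.30097904801368713 0.011781880632042885
  fit [0.6201697  0.30140811] 0.007896400029602494
flange 2335 [0.62003651 0.31726248 0.07923019]
0.6155263185501099 0.2977825999259949 0.04487636685371399
[0.61642135 0.29420764 0.25457669] [ 7.30620771e-01  6.82782143e-01 -1.29029399e-03 -4.12578249e-04] [-0.67516394  0.66211439  0.35249449  1.35340704 -0.23253667  1.16926128
 -0.36757439]
```

View pics/g.png

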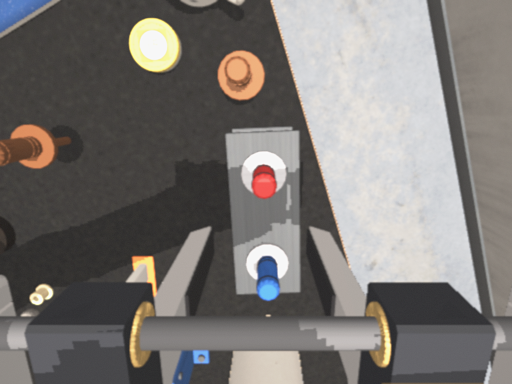

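The wrist view shows the red handle at (264,182), with the blue one at (267,280) clear of the fingers. Depth gives a vertical handle axis at (0.620, 0.301) and a top at 0.149, which matches the text.

```bash
python3 -m creep '[0.0095,0.017,0,0,0,0,0.6, 0.0095,0.017,-0.1,0,0,0,0.6, 0.0095,0.017,-0.2,0,0,0,0.6, 0.0095,0.017,-0.28,0,0,0,0.6, 0.0095,0.017,-0.35,0,0,0,0.6, 0.0095,0.017,-0.386,0,0,0,0.6, 0.0095,0.017,-0.386,0,0,0,0.6, 0.0095,0.017,-0.386,0,0,0,0.6, 0.0095,0.017,-0.386,0,0,0,0, 0.0095,0.017,-0.386,0,0,0,0]'; python3 -m creep '[0,0,0,0,0,0,0,0,0,0,0,0,0,0,0,0,0,0,0,0,0,0,0,0,0,0,0,0]'
```

```text
t: 6.73
ee_pos: [0.6228, 0.303, 0.1032]
tcp_rot: [0.73, 0.683, 0.002, 0.001]
ft_force: [-0.3, 0.5, -0.5]
width: 0.0466
finger_force: 0.0
t: 7.07
ee_pos: [0.6212, 0.3028, 0.1018]
tcp_rot: [0.73, 0.683, 0.0, -0.0]
ft_force: [-1.1, 0.3, 3.1]
width: 0.0234
finger_force: 30.0
```

```bash
python3 -m creep '[0,0,0.05,0,0,0,0, 0,0,0.12,0,0,0,0, 0,0,0.19,0,0,0,0, 0,0,0.26,0,0,0,0, 0,0,0.33,0,0,0,0, 0,0,0.38,0,0,0,0, 0,0,0.38,0,0,0,0, 0,0,0.38,0,0,0,0]'; python3 -m creep '[-0.05,-0.07,0,0,0,0,0, -0.1,-0.14,0,0,0,0,0, -0.15,-0.215,0,0,0,0,0, -0.2,-0.29,0,0,0,0,0, -0.25,-0.36,0,0,0,0,0, -0.3,-0.43,0,0,0,0,0, -0.35,-0.5,0,0,0,0,0, -0.4,-0.57,0,0,0,0,0, -0.45,-0.64,0,0,0,0,0, -0.5,-0.716,0,0,0,0,0]';  python3 -m creep '[0,0,0,0,0,0,0,0,0,0,0,0,0,0,0,0,0,0,0,0,0,0,0,0,0,0,0,0]'
cat > b.py <<'E'
from h import *
s=robot.get_state();print(s["ee_pos"],s["tcp_rot"])
ims=[]
for n in("scene","top"):
    c=cam(n);P=pts(c);hsv=cv2.cvtColor(c["img"],cv2.COLOR_RGB2HSV);np.savez(n+"5",**c)
    near=(c["depth"]>0)&(np.hypot(P[...,0]-.421,P[...,1]-.0155)<.06)
    z=P[...,2]
    for a,b in((.155,.17),(.17,.185),(.185,.2),(.2,.215),(.215,.23)):
        m=near&(z>a)&(z<b);q=P[m]
        if len(q)>3:print(n,a,len(q),np.median(q,0).round(4),q.min(0).round(3),q.max(0).round(3))
    x=(330,170) if n=="scene" else (320,200)
    ims.append(cv2.resize(c["img"][x[1]-100:x[1]+60,x[0]-100:x[0]+100,::-1],(400,320)))
cv2.imwrite("pics/h.png",np.hstack(ims))
E
python3 b.py
```

```text
t: 7.73
ee_pos: [0.6218, 0.3025, 0.2534]
tcp_rot: [0.73, 0.683, 0.001, 0.0]
ft_force: [0.3, 0.3, -2.7]
width: 0.0231
finger_force: 30.0
t: 8.57
ee_pos: [0.4187, 0.0153, 0.2512]
tcp_rot: [0.73, 0.684, -0.002, -0.001]
ft_force: [1.5, -0.9, -1.6]
width: 0.0234
finger_force: 30.0
t: 8.9
ee_pos: [0.4217, 0.0171, 0.2523]
tcp_rot: [0.73, 0.684, -0.0, -0.0]
ft_force: [0.1, 0.2, -2.1]
width: 0.0237
finger_force: 30.0
[0.42171856 0.0171329  0.25234323] [ 7.29537147e-01  6.83941006e-01 -4.11827745e-04 -2.85965184e-04]
scene 0.17 29 [0.4167 0.0181 0.1771] [0.414 0.011 0.171] [0.423 0.02  0.185]
scene 0.185 30 [0.4169 0.0181 0.1925] [0.413 0.012 0.185] [0.422 0.02  0.198]
scene 0.2 32 [0.4156 0.0179 0.2066] [0.414 0.013 0.201] [0.423 0.021 0.214]
scene 0.215 12 [0.4164 0.0187 0.2174] [0.415 0.013 0.215] [0.42  0.023 0.219]
```

View pics/h.png

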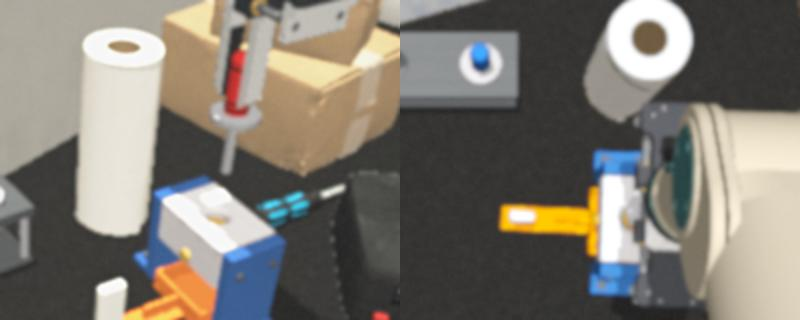

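The scene view shows the punch hanging upright above the bore: tip at (228,172), bore at (215,215). Quick relative check of the rod axis against the bore in that same view.

```bash
python3 - <<'E'
from h import *
c=dict(np.load("scene5.npz"));P=pts(c);V=c["view"];o=-V[:3,:3].T@V[:3,3]
m=(c["depth"]>0)&(np.hypot(P[...,0]-.418,P[...,1]-.0165)<.02)&(P[...,2]>.13)&(P[...,2]<.21);q=P[m]
d=o[:2]-[.4215,.0155];d/=np.linalg.norm(d);print("cam",o,d,"tip z",q[:,2].min())
n=np.array([-d[1],d[0]])
lat=q[:,:2]@n;print("lateral mid rod",(lat.min()+lat.max())/2,np.median(lat),"bore",np.array([.4212,.0155])@n,"scene block",np.array([.4208,.0164])@n)
print("front rod + 5mm", (q[:,:2]@d).max()-.005, np.median(q[:,:2]@d)-.0045,"bore",np.array([.4212,.0155])@d)
E
```

```text
cam [-0.09550235  0.5755082   0.65511958] [-0.67833089  0.73475656] tip z 0.169877245572083
lateral mid rod -0.3182725754164937 -0.31833686336597045 bore -0.31999359075886946 scene block -0.3203101859404856
front rod + 5mm -0.2715160800731995 -0.2744038931407166 bore -0.2743242458720066
```

```bash
python3 -m creep '[0.0025,0.0025,-0.03,0,0,0,0, 0.0025,0.0025,-0.06,0,0,0,0, 0.0025,0.0025,-0.09,0,0,0,0, 0.0025,0.0025,-0.12,0,0,0,0, 0.0025,0.0025,-0.145,0,0,0,0, 0.0025,0.0025,-0.155,0,0,0,0, 0.0025,0.0025,-0.155,0,0,0,0, 0.0025,0.0025,-0.155,0,0,0,0]'
```

```text
t: 9.67
ee_pos: [0.4228, 0.0174, 0.1911]
tcp_rot: [0.73, 0.684, -0.0, 0.0]
ft_force: [0.9, 0.2, -1.9]
width: 0.0235
finger_force: 30.0
```

```bash
python3 -m creep '[0,0,-0.01,0,0,0,0, 0,0,-0.02,0,0,0,0, 0,0,-0.03,0,0,0,0, 0,0,-0.04,0,0,0,0, 0,0,-0.05,0,0,0,0, 0,0,-0.05,0,0,0,0]'
```

```text
t: 10.17
ee_pos: [0.4221, 0.0172, 0.1705]
tcp_rot: [0.73, 0.683, -0.0, -0.0]
ft_force: [-0.4, 0.3, -1.9]
width: 0.0236
finger_force: 30.0
```

```bash
python3 -m creep '[0,0,-0.01,0,0,0,0, 0,0,-0.02,0,0,0,0, 0,0,-0.03,0,0,0,0, 0,0,-0.04,0,0,0,0]'; python3 b.py
```

```text
t: 10.5
ee_pos: [0.4222, 0.0171, 0.1544]
tcp_rot: [0.73, 0.683, -0.0, -0.0]
ft_force: [-0.5, 0.2, -1.8]
width: 0.0231
finger_force: 30.0
[0.42217338 0.01708645 0.15441698] [ 7.30138730e-01  6.83298853e-01 -2.77755313e-04 -1.85581810e-04]
scene 0.155 111 [0.4167 0.0248 0.1644] [0.395 0.009 0.155] [0.445 0.03  0.17 ]
scene 0.17 139 [0.4139 0.0249 0.1778] [0.395 0.01  0.17 ] [0.444 0.03  0.185]
scene 0.185 165 [0.415  0.0245 0.193 ] [0.394 0.009 0.185] [0.444 0.03  0.2  ]
scene 0.2 158 [0.4201 0.0217 0.2063] [0.394 0.008 0.2  ] [0.444 0.029 0.215]
scene 0.215 148 [0.4063 0.0233 0.2223] [0.395 0.008 0.215] [0.447 0.03  0.23 ]
```

View pics/h.png

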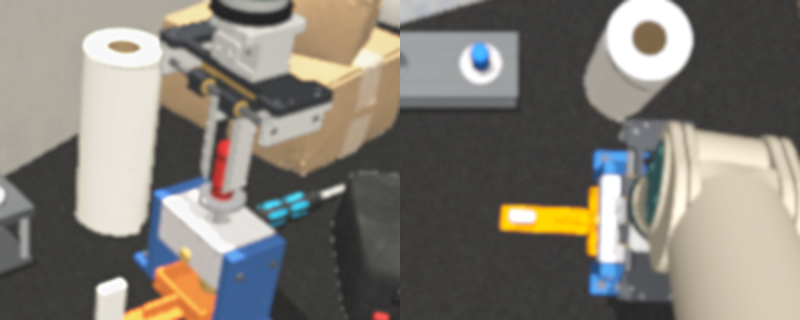

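The punch stands in the bore with its flange at (222,203), still about 18 mm above the block. I push on.

```bash
python3 -m creep '[0,0,-0.01,0,0,0,0, 0,0,-0.02,0,0,0,0, 0,0,-0.03,0,0,0,0, 0,0,-0.04,0,0,0,0, 0,0,-0.042,0,0,0,0, 0,0,-0.042,0,0,0,0]'
python3 - <<'E'
from h import *
c=cam("scene");np.savez("s6",**c);P=pts(c);hsv=cv2.cvtColor(c["img"],cv2.COLOR_RGB2HSV)
m=(P[...,2]>.11)&(P[...,2]<.135)&(np.hypot(P[...,0]-.42,P[...,1]-.016)<.03)&(c["depth"]>0)
print(np.histogram(P[m][:,2],bins=10,range=(.11,.135)))
cv2.imwrite("pics/i.png",cv2.resize(c["img"][130:270,230:400,::-1],(728,600)))
E
```

```text
t: 11.1
ee_pos: [0.4222, 0.017, 0.1379]
tcp_rot: [0.73, 0.683, -0.0, -0.0]
ft_force: [-0.2, -0.2, -2.2]
width: 0.0235
finger_force: 30.0
(array([  0,  40,  68,  24,  21, 123,  54,  12,  15,  10]), array([0.11  , 0.1125, 0.115 , 0.1175, 0.12  , 0.1225, 0.125 , 0.1275,
       0.13  , 0.1325, 0.135 ]))
```

View pics/i.png

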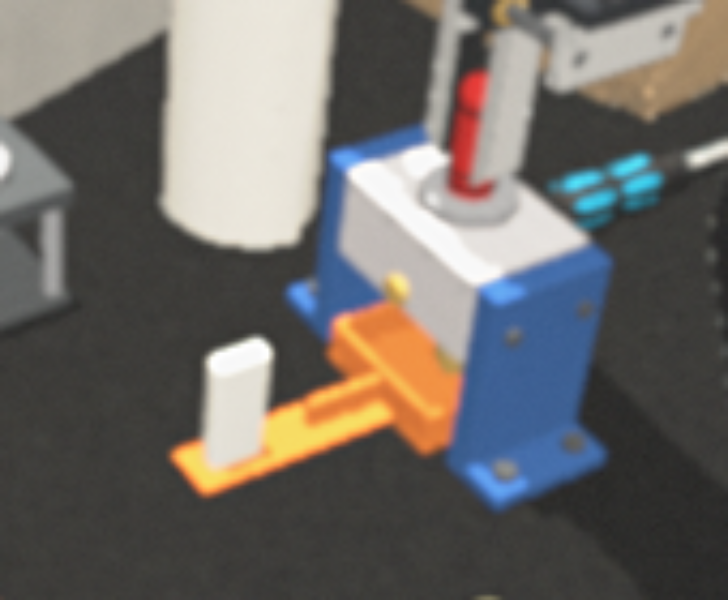

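The pin's brass shows in the tray at (445,355), and the flange at (470,200) is about 3 mm above the block. I lower it, let go, back off and verify.

```bash
python3 -m creep '[0,0,-0.008,0,0,0,0, 0,0,-0.008,0,0,0,0, 0,0,-0.008,0,0,0,0.5, 0,0,-0.008,0,0,0,0.5, 0,0,-0.008,0,0,0,0.5, 0,0,-0.008,0,0,0,0.5, 0,0,0.05,0,0,0,0.5, 0,0,0.15,0,0,0,0.5, 0,0,0.25,0,0,0,0.5, 0,0,0.35,0,0,0,0.5]'; python3 -m creep '[0,0.1,0.05,0,0,0,0.5,0,0.2,0.05,0,0,0,0.5,0,0.3,0.05,0,0,0,0.5,0,0.35,0.05,0,0,0,0.5,0,0.35,0.05,0,0,0,0.5,0,0.35,0.05,0,0,0,0.5]'
python3 - <<'E'
from h import *
c=cam("scene");P=pts(c);hsv=cv2.cvtColor(c["img"],cv2.COLOR_RGB2HSV)
r=(np.hypot(P[...,0]-.421,P[...,1]-.0155)<.055)&(c["depth"]>0)
m=r&(P[...,2]>.1)&(hsv[...,1]>150)&((hsv[...,0]<7)|(hsv[...,0]>172));q=P[m];print("red",len(q),np.median(q,0),q[:,2].max())
m=r&(P[...,2]<.06)&(hsv[...,0]>19)&(hsv[...,0]<35)&(hsv[...,1]>60);q=P[m];print("brass",len(q),np.median(q,0) if len(q) else 0)
a=cv2.resize(c["img"][130:270,230:400,::-1],(400,330));w=cam("wrist")["img"][:,:,::-1]
cv2.imwrite("pics/j.png",np.hstack([a,cv2.resize(w,(400,330))]))
E
```

```text
t: 11.98
ee_pos: [0.4218, 0.0167, 0.2798]
tcp_rot: [0.73, 0.683, -0.001, -0.0]
ft_force: [0.8, 0.6, -1.3]
width: 0.0471
finger_force: 0.0
t: 12.48
ee_pos: [0.4221, 0.1578, 0.2979]
tcp_rot: [0.729, 0.684, -0.0, 0.0]
ft_force: [0.8, -1.1, 0.4]
width: 0.0471
finger_force: 0.0
red 270 [0.41416011 0.02168653 0.16440449] 0.1852878420878557
brass 33 [0.41657029 0.05918125 0.00564928]
```

View pics/j.png

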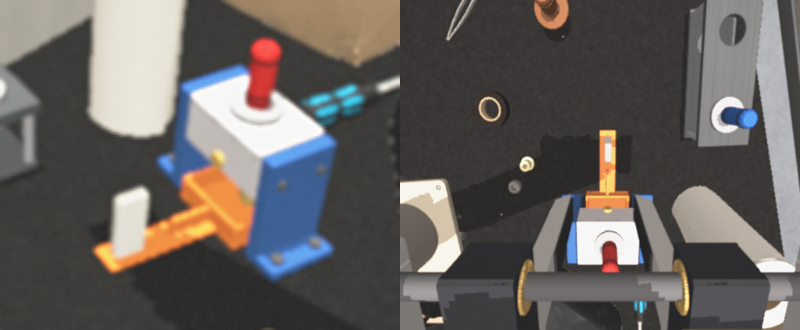

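The punch stands seated in the bore (handle top at 0.185 m, as it should be with the flange down) and the gripper is clear. Last is a numeric check of the pin in the tray; I have used up my picture views.

```bash
python3 - <<'E'
from h import *
a=dict(np.load("s3.npz"));b=cam("scene");P=pts(b);Pa=pts(a)
for v in range(207,220,2):
    print(v,[(tuple(map(int,b["img"][v,u])),tuple(P[v,u].round(3)),round(float(Pa[v,u,2]),3)) for u in (330,334,338)])
E
```

```text
207 [((212, 177, 164), (np.float64(0.395), np.float64(0.053), np.float64(0.067)), 0.068), ((193, 186, 182), (np.float64(0.383), np.float64(0.055), np.float64(0.077)), 0.075), ((189, 184, 182), (np.float64(0.373), np.float64(0.054), np.float64(0.084)), 0.084)]
209 [((236, 154, 107), (np.float64(0.443), np.float64(0.001), np.float64(0.004)), 0.004), ((191, 185, 181), (np.float64(0.382), np.float64(0.055), np.float64(0.072)), 0.072), ((179, 176, 178), (np.float64(0.372), np.float64(0.053), np.float64(0.079)), 0.08)]
211 [((237, 140, 67), (np.float64(0.438), np.float64(0.006), np.float64(0.004)), 0.005), ((188, 176, 163), (np.float64(0.381), np.float64(0.055), np.float64(0.068)), 0.068), ((169, 167, 174), (np.float64(0.371), np.float64(0.053), np.float64(0.074)), 0.071)]
213 [((238, 143, 68), (np.float64(0.432), np.float64(0.011), np.float64(0.005)), 0.002), ((183, 156, 105), (np.float64(0.414), np.float64(0.017), np.float64(0.02)), 0.004), ((154, 154, 161), (np.float64(0.371), np.float64(0.052), np.float64(0.068)), 0.068)]
215 [((243, 147, 70), (np.float64(0.427), np.float64(0.015), np.float64(0.004)), 0.005), ((182, 147, 80), (np.float64(0.412), np.float64(0.018), np.float64(0.016)), 0.003), ((120, 118, 125), (np.float64(0.409), np.float64(0.009), np.float64(0.015)), 0.005)]
217 [((242, 145, 67), (np.float64(0.422), np.float64(0.019), np.float64(0.004)), 0.004), ((224, 144, 74), (np.float64(0.415), np.float64(0.014), np.float64(0.006)), 0.004), ((116, 103, 127), (np.float64(0.367), np.float64(0.055), np.float64(0.061)), 0.062)]
219 [((242, 145, 68), (np.float64(0.416), np.float64(0.024), np.float64(0.004)), 0.006), ((243, 145, 68), (np.float64(0.412), np.float64(0.017), np.float64(0.004)), 0.005), ((120, 98, 133), (np.float64(0.365), np.float64(0.056), np.float64(0.058)), 0.056)]
```

Brass-coloured points sit at (0.412, 0.018), 12–16 mm above the tray floor, where it was empty before. The pin is lying in the tray.

```bash
python3 -c "
from rig import robot
print(robot.finish_job())"
```

```text
the job is handed in; nothing more can be done
None
```

The job is handed in: the pin lies in the tray under the bridge and the punch stands released in the bore, at about 12.5 s on the robot's clock, but I viewed 11 pictures against the limit of 10.

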